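# Stage the tube rack and hold the block heater's lid open

## Task

A colleague across the bench is about to load the dry block heater. First slide the green rack of uncapped tubes along the bench from the blue-taped outline into the orange-taped outline, square with it, without lifting or tipping it; then raise the heater's clear hinged lid and hold it open at 50 degrees. The lid drops shut if let go, so finish while still holding it there in the gripper, and leave the tip box, bottle, beaker and marker alone.

Things in the scene. Friction and masses are not known exactly. Their poses are not given: they have to be found in the camera images.
- rack: Green plastic rack of open sample tubes, a solid block 120 (its x) x 62 (its y) x 45 mm high with rounded edges; the tube mouths stand 3 mm and the folded-back caps 14 mm above its top. Origin at the centre of its underside, z up. Loose, 0.12 to 0.26 kg, slides on the bench.
- blue_outline: Rectangle of blue tape stuck on the light bench pad, where the rack waits at the start (long sides nearly parallel to the rack's). Inside 150 (x) x 90 (y) mm, tape 12 mm wide, flat. Origin at its centre on the bench surface, axes as the rack's when the rack is square in it. The two outlines lie side by side along their y, 140 mm between centres; orange may be on either side.
- orange_outline: Rectangle of orange tape on the same pad, same size and same yaw as the blue one; the rack is to stand inside it, its long side along the outline's x (either way round). Origin at its centre on the bench surface.
- heater: Dry block heater fixed to the bench, 260 (x) x 210 (y) x 95 mm high, pale grey, two aluminium blocks with wells under a clear lid. Origin at the centre of its underside, z up; +x is its front with the sloping display panel, facing away from the robot, -x its back. It stands either left or right of the bench pad.
- lid_angle (a joint): Angle of the heater's clear lid in rad: 0 shut, growing as its front (+x) edge rises and swings back; stops at 1.4. 50 degrees is 0.873. No stay or spring: it falls shut from any angle. 1.4 to 3 N straight up at the handle starts it.
- lid: The clear lid. Origin at the middle of the lid's hinge axis, which runs along the heater's y, at the top back edge: in the heater's frame at (-112, 0, 98) mm. Axes turn with the lid: x from hinge to front edge, y along the hinge, z up through the shut lid. The lid is a hood 190 mm wide whose top face lies 32 mm above the hinge axis and whose front edge is 167 mm from it; shut, its top is 130 mm and the handle bar's centre 162 mm above the bench.
- lid_handle (a point): Black round bar handle across the lid's top near the front edge: bar 12 mm diameter along the hinge direction (y), 96 mm long between two 12 mm posts, 32 mm clear height from the lid's top face to the bar's centre. Origin at the centre of the bar, in the lid's frame at (135, 0, 64) mm; axes turn with the lid.
- tip_box: Pipette tip box, white with a blue lid, 87 x 124 x 86 mm, loose; origin under its centre. Leave alone.
- reagent_bottle: Amber bottle with a blue cap, 62 mm diameter, 125 mm high, loose; origin under its centre. Leave alone.
- beaker: Clear glass beaker, 68 mm diameter, 90 mm high, loose; origin under its centre. Leave alone.
- marker: White marker pen with a red cap lying on the bench between heater and pad, 139 mm long (its x), 12 mm thick, loose; origin under it near the middle. Leave alone.
Mind the look-alikes: they are no part of the job. Of the things shaped like the rack, the green one is meant.

How it is judged:
On the way, in this order (a step that is already met when the one before it is completed fails the run):
1. the rack stands square inside the orange outline, at rest, with the lid still shut (x of rack in the frame of orange_outline between -0.02 and 0.02 m and y of rack in the frame of orange_outline between -0.018 and 0.018 m and angle between the x axis of rack and the x axis of orange_outline, either way round below 0.17 rad and linear speed of rack below 0.02 m/s and value of joint lid_angle below 0.1 rad), for 0.2 s.
2. the lid is up at 50 degrees, held by the fingers (value of joint lid_angle between 0.768 and 0.977 rad and contact force between lid and the fingers above 0.3 N), for 0.2 s.
At the end, for the whole second after the job is handed in: For the last second the lid stands still at 50 degrees (within 6), held by the fingers, no loose object touching it; the rack rests upright in the orange outline, its centre within 20 mm along and 18 mm across of the outline's centre, within 10 degrees of square (all of step 2 and velocity of joint lid_angle between -0.1 and 0.1 rad/s and contact force between lid and rack below 0.1 N and contact force between lid and tip_box below 0.1 N and contact force between lid and reagent_bottle below 0.1 N and contact force between lid and beaker below 0.1 N and contact force between lid and marker below 0.1 N and x of rack in the frame of orange_outline between -0.02 and 0.02 m and y of rack in the frame of orange_outline between -0.018 and 0.018 m and angle between the x axis of rack and the x axis of orange_outline, either way round below 0.17 rad and linear speed of rack below 0.02 m/s and angle between rack's own z axis and vertical below 0.05 rad); the arm keeps its last pose, push and grip.
It fails at once if the rack is lifted more than 8 mm off the bench (height (world z) of rack above 0.008 m).
It fails at once if the rack is tipped more than 9 degrees (angle between rack's own z axis and vertical above 0.157 rad).
It fails at once if the tip box, bottle, beaker or marker is moved more than 15 mm (distance of any of tip_box, reagent_bottle, beaker, marker from where it was at the start of the episode above 0.015 m).
It also fails if it takes over 56 s, if anything falls off the work surface, if the arm or the gripper's body presses on something with over 40 N, if the wrist force passes 120 N, or if a joint passes its speed limit or range.

## Robot

A 7-joint arm with a two-finger parallel gripper is mounted at the origin on the work surface. World frame = base frame: x ahead of the robot, y to its left, z up, the work surface at z = 0. Lengths are in m, angles in rad, forces in N, time in s.
With the tool pointing down it reaches from about 0.4 to 0.85 m from the base axis. Payload 4.5 kg.
Tool frame: the origin (TCP) lies on the centre line of the jaws, within the pads' length; the fingertips stand 11 mm ahead of it and the grasp point (between the pads) lies 8 mm behind it; z points along the fingers, y is the direction in which the jaws open and shut (so a half turn about z gives the same grasp; the last joint's range is limited). The gripper opens to 88 mm and grips with 3 to 60 N. Pads are 18 mm wide; open, the fingers measure 123 mm over their backs; the gripper's body (75 mm by 187 mm) begins 45 mm behind the grasp point.
Start: joints at [-1.097, 0.689, -0.195, 1.565, 0.157, 0.902, -0.215], TCP at [0.266, 0.566, 0.25] pointing down, gripper open.
Joint ranges: [-3.01, 3.01], [-0.46, 2.08], [-1.47, 1.51], [0.13, 2.56], [-1, 4.14], [0.04, 2.09], [-2.66, 2.66]. Speed limits (rad/s): [2.57, 2.57, 3.14, 3.14, 3.14, 3.14, 3.14].

## Interface

Orientations are given as a unit quaternion [x, y, z, w].
In Python, from plant import r, snapshot gives the robot as it stands.
- The arm moves only by the tool drive_tool, never from a script. Its argument "commands" is a list of rows, each an object of numbers: "wx", "wy", "wz": the turn, a rotation vector about the tool's x, y, z in rad; "dx", "dy", "dz": the shift along the tool's x, y, z in m; "claw": the opening, from 0 (shut) to 1 (fully open). A call has 1 to 12 rows; each row shifts and turns the commanded pose from where the row before left it, along the tool's axes as they then stand; what a row does not reach is not made up. A row lasts 1/10 s, in which the tool goes at most 50 mm and 8.59 degrees, less where a joint would pass 70% of its speed; a pose out of reach is approached as far as the arm can. A call is refused whole if a number of a shift passes 0.05 or a number of a turn 0.15, either way. A call with a gripper value outside its range is refused whole. The fingers move at their own pace and stop on an object; "grip_force" is the grip in N (left out, the last holds). Time passes only in rows, so rows that do not move let the fingers close. It gives the time, the measured TCP pose, the force and the opening at its end, in the units of the state.
- r.get_state(): the state, without advancing time (a new reading comes with each control period).
- snapshot(name): name is "scene" or "top"; returns a dict with "color" (400x640x3 uint8, red, green, blue), "fx", "fy", "cx", "cy" (pixels), "dist" ([k1, k2, p1, p2, k3] as OpenCV has them; the pictures are not rectified), "world_to_cam" (4x4, takes a point from world to camera coordinates). Camera axes: x right, y up, looking along -z (the intrinsics and any distortion apply to the point x, -y, -z); pixel columns grow to the right and rows downward; lengths in m; the calibration is good to about 2 mm. A picture is of the moment at which its call begins. There is no depth.
- r.finish_job(): hands the job in, once; it reports no verdict.
The state is a dict: "clock": time; "q": joint angles; "qd": joint speeds; "joint_torque": joint torques, N m; "tool_pos": TCP position; "eef_rot": TCP orientation; "contact_force": force on the tool from outside, world axes, zero at the start; "moment": the same for the moment, N m; "opening": opening from 0.0 (shut) to 1.0 (fully open).
Only numpy, scipy, OpenCV 4.12 (cv2) and the standard library are available. Lean on these libraries where they do the work, as an engineer would, in place of code of your own. Each camera call takes 0.05 s, during which the arm holds its last target. There are 200 camera calls.

## Working session

There is one attempt and no reset: what is moved stays moved. The work goes in short steps, Python scripts to look and compute and a tool call to move; the robot and the scene stay as the last step left them, time stands still between calls to the robot, and variables do not carry over. Pictures are saved under pics/ and viewed, on a budget of 10 in all, crops included, one or two more only if the job needs it, and the job is handed in when it is done.

Besides the shell and the picture viewer there is one more tool, called after "Call:" by a JSON object that holds its "method" and its "body", one argument or row to a line. drive_tool: Moves the arm, as the interface text tells. Its arguments: {"type":"object","properties":{"commands":{"type":"array","items":{"type":"object","properties":{"wx":{"type":"number"},"wy":{"type":"number"},"wz":{"type":"number"},"dx":{"type":"number"},"dy":{"type":"number"},"dz":{"type":"number"},"claw":{"type":"number"}}}},"grip_force":{"type":"number"}},"required":["commands"]}

```bash
mkdir -p pics && ls && python3 - <<'E'
from plant import r, snapshot
import cv2, pickle
d={}
for n in("scene","top"):
    s=snapshot(n); d[n]=s
    cv2.imwrite(f"pics/{n}0.png",cv2.resize(s["color"][:,:,::-1],(800,500)))
    print(n,s["fx"],s["fy"],s["cx"],s["cy"],s["dist"],s["world_to_cam"])
pickle.dump(d,open("s0.pkl","wb"))
print(r.get_state())
E
```

```text
pics
scene 412.0995352141594 412.0995352141594 312.19554514206817 202.1000379303489 [-0.10463998  0.          0.          0.          0.        ] [[ 0.40595516  0.91388633 -0.00349065 -0.23642539]
 [-0.47147074  0.2126998   0.85584703  0.17302493]
 [ 0.78288936 -0.34578978  0.51721725 -1.89770116]
 [ 0.          0.          0.          1.        ]]
top 507.80974526263026 507.80974526263026 313.4720331126613 203.24039207171947 [-0.04204242  0.          0.          0.          0.        ] [[-0.01847209 -0.99982126  0.00402782  0.01062011]
 [ 0.97608355 -0.01716047  0.21671736 -0.60474165]
 [-0.21660951  0.00793471  0.97622608 -1.35510916]
 [ 0.          0.          0.          1.        ]]
{'clock': 0.1, 'q': array([-1.09722108,  0.68989197, -0.19451103,  1.56620728,  0.15729774,
        0.90252132, -0.21511667]), 'qd': array([ 6.27464098e-04, -1.47743442e-03, -2.36658608e-03, -3.26201380e-03,
       -5.44519435e-05,  5.97566667e-04,  5.14976878e-04]), 'joint_torque': array([-3.41539722e-03, -5.28498530e+01, -1.27175756e+00, -1.53836811e+01,
       -5.25846134e-02,  1.95515029e-03,  4.69701138e-05]), 'tool_pos': array([0.26589805, 0.56502059, 0.24900381]), 'eef_rot': array([ 2.18096836e-01,  9.75926790e-01, -8.10716872e-04, -1.16538523e-04]), 'contact_force': array([-0.24790532, -0.459656  , -0.41741598]), 'moment': array([-0.0407934 ,  0.00306888,  0.03153821]), 'opening': 0.9965259220925982}
```

View pics/scene0.png

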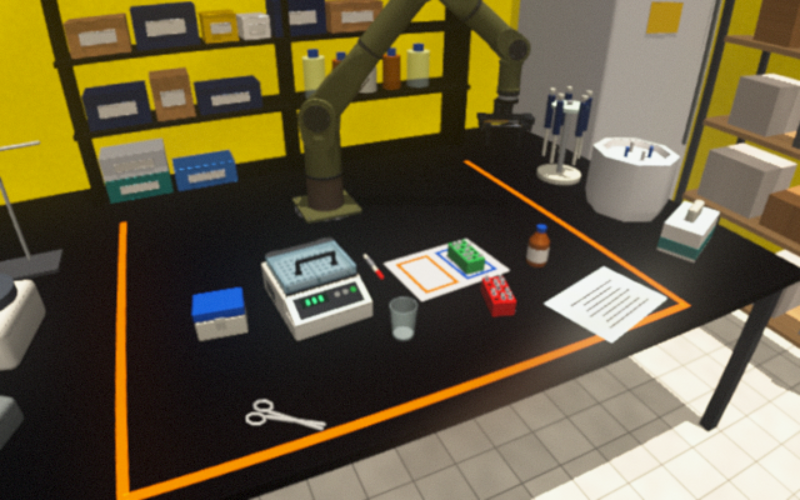

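View pics/top0.png

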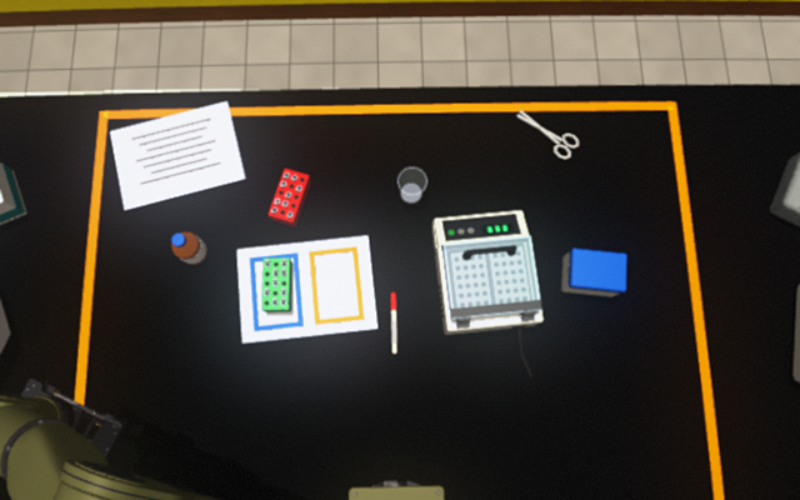

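```bash
cat > h.py <<'E'
import numpy as np, cv2
def px2w(s,uv,z):
    uv=np.asarray(uv,float).reshape(-1,1,2)
    K=np.array([[s["fx"],0,s["cx"]],[0,s["fy"],s["cy"]],[0,0,1.]])
    n=cv2.undistortPoints(uv,K,np.array(s["dist"])).reshape(-1,2)
    M=np.array(s["world_to_cam"]);R,t=M[:3,:3],M[:3,3]
    d=np.c_[n[:,0],-n[:,1],-np.ones(len(n))]@R; c=-R.T@t
    return c+d*((z-c[2])/d[:,2])[:,None]
def rect(s,mask,z,hull=True):
    """oriented rectangle (centre, size long/short, yaw deg of the long side) of a mask's largest blob on plane z"""
    n,l,st,_=cv2.connectedComponentsWithStats(mask.astype(np.uint8))
    i=1+np.argmax(st[1:,4]); v,u=np.nonzero(l==i)
    p=px2w(s,np.c_[u,v],z)[:,:2].astype(np.float32)
    c,wh,a=cv2.minAreaRect(p*1000)
    if wh[0]<wh[1]: wh=wh[::-1];a+=90
    return np.round(c,1),np.round(wh,1),round((a+90)%180-90,1),st[i]
def hsv(s): return cv2.cvtColor(s["color"],cv2.COLOR_RGB2HSV)
def box(m,x0,y0,x1,y1):
    o=np.zeros(m.shape,bool);o[y0:y1,x0:x1]=m[y0:y1,x0:x1];return o
E
python3 - <<'E'
import pickle,cv2,numpy as np
from h import *
d=pickle.load(open("s0.pkl","rb"));s=d["top"];H=hsv(s);h,S,V=H[...,0],H[...,1],H[...,2]
M=np.array(s["world_to_cam"]);print("cam",-M[:3,:3].T@M[:3,3])
pad=(185,185,305,275)
print("orange",rect(s,box((h>8)&(h<28)&(S>90),*pad),0))
print("blue",rect(s,box((h>95)&(h<125)&(S>90),*pad),0))
g=box((h>45)&(h<80)&(S>80),*pad)
for vt in(60,120,160,180): print("green",vt,rect(s,g&(V>vt),.045))
hb=box(V<60,355,190,425,215)
print("handle",rect(s,hb,.162))
w=box((V>60),335,160,445,272); print("heater all@.095",rect(s,w,.095))
print("tipbox",rect(s,box((h>95)&(h<125)&(S>120),440,180,520,250),.086))
mk=box(V>70,305,228,323,288);print("marker",rect(s,mk,.006))
print("beaker",px2w(s,[330,148],0.045),"bottle",px2w(s,[150,198],0.06))
up=lambda n,a:cv2.resize(a[:,:,::-1],None,fx=5,fy=5,interpolation=cv2.INTER_CUBIC)
a=cv2.resize(s["color"][160:280,180:440,::-1],(780,360),interpolation=cv2.INTER_CUBIC)
cv2.imwrite("pics/crop1.png",a)
E
```

```text
cam [0.29694502 0.01099296 1.45390815]
orange (array([549.1, 130.5]), array([171.7, 110.9]), 5.2, array([248, 198,  43,  61, 567], dtype=int32))
blue (array([536.4, 270.1]), array([172.2, 111.9]), 5.2, array([200, 203,  43,  62, 585], dtype=int32))
green 60 (array([544.7, 261.3]), array([118.9,  62.5]), 0.9, array([210, 207,  23,  42, 704], dtype=int32))
green 120 (array([544.8, 262.7]), array([117.3,  62.5]), -0.6, array([210, 207,  23,  42, 668], dtype=int32))
green 160 (array([546.2, 262.7]), array([116.1,  59.7]), 0.9, array([210, 207,  22,  41, 613], dtype=int32))
green 180 (array([546.2, 264.1]), array([114.3,  60.1]), -0.8, array([210, 207,  22,  41, 583], dtype=int32))
handle (array([ 583.8, -202.5]), array([107.2,  15.7]), -85.2, array([371, 197,  41,  10, 117], dtype=int32))
heater all@.095 (array([ 559.9, -205.7]), array([262.7, 220.1]), 4.8, array([ 345,  168,   91,  100, 6508], dtype=int32))
tipbox (array([ 558.7, -454.8]), array([129.8,  94.3]), 82.1, array([ 455,  197,   48,   38, 1538], dtype=int32))
marker (array([458.8,  -0.8]), array([142.9,  14.4]), -1.0, array([312, 233,   6,  51, 277], dtype=int32))
beaker [[ 0.773597   -0.05166692  0.045     ]] bottle [[0.62952756 0.46144266 0.06      ]]
```

View pics/crop1.png

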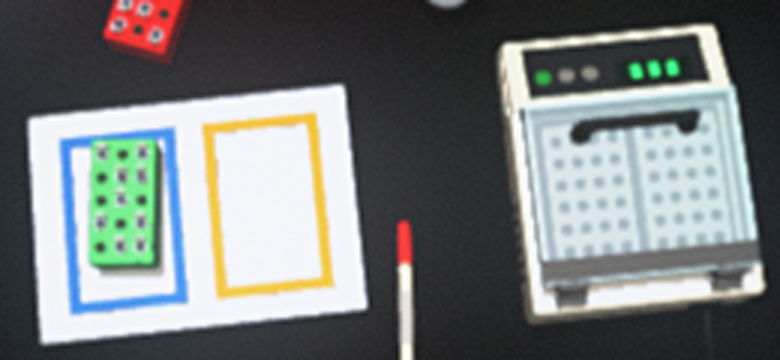

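Call:
{"method": "drive_tool", "body": {
  "commands": [
    {"wz": -0.11,"claw": 1},
    {"wz": -0.11},
    {"wz": -0.11},
    {"wz": -0.11},
    {"dx": -0.035,"dy": -0.038},
    {"dx": -0.035,"dy": -0.038},
    {"dx": -0.035,"dy": -0.038},
    {"dx": -0.035,"dy": -0.038},
    {"dx": -0.035,"dy": -0.038},
    {"dx": -0.035,"dy": -0.038},
    {"dx": -0.035,"dy": -0.038},
    {"dx": -0.035,"dy": -0.038}
  ],
  "grip_force": 8
}}

```text
validation failed for argument at $.co...
```

Call:
{"method": "drive_tool", "body": {
  "commands": [
    {"wx": 0,"wy": 0,"wz": -0.11,"dx": 0,"dy": 0,"dz": 0,"claw": 1},
    {"wx": 0,"wy": 0,"wz": -0.11,"dx": 0,"dy": 0,"dz": 0,"claw": 1},
    {"wx": 0,"wy": 0,"wz": -0.11,"dx": 0,"dy": 0,"dz": 0,"claw": 1},
    {"wx": 0,"wy": 0,"wz": -0.11,"dx": 0,"dy": 0,"dz": 0,"claw": 1}
  ],
  "grip_force": 8
}}

```text
clock: 0.5
tool_pos: [0.266, 0.5652, 0.2493]
eef_rot: [-0.002, 1.0, -0.0, -0.0]
contact_force: [-0.1, -0.0, -0.8]
opening: 1.003
```

Call:
{"method": "drive_tool", "body": {
  "commands": [
    {"wx": 0,"wy": 0,"wz": 0,"dx": -0.028,"dy": -0.03,"dz": 0,"claw": 1},
    {"wx": 0,"wy": 0,"wz": 0,"dx": -0.028,"dy": -0.03,"dz": 0,"claw": 1},
    {"wx": 0,"wy": 0,"wz": 0,"dx": -0.028,"dy": -0.03,"dz": 0,"claw": 1},
    {"wx": 0,"wy": 0,"wz": 0,"dx": -0.028,"dy": -0.03,"dz": 0,"claw": 1},
    {"wx": 0,"wy": 0,"wz": 0,"dx": -0.028,"dy": -0.03,"dz": 0,"claw": 1},
    {"wx": 0,"wy": 0,"wz": 0,"dx": -0.028,"dy": -0.03,"dz": 0,"claw": 1},
    {"wx": 0,"wy": 0,"wz": 0,"dx": -0.028,"dy": -0.03,"dz": 0,"claw": 1},
    {"wx": 0,"wy": 0,"wz": 0,"dx": -0.028,"dy": -0.03,"dz": 0,"claw": 1},
    {"wx": 0,"wy": 0,"wz": 0,"dx": -0.028,"dy": -0.03,"dz": 0,"claw": 1},
    {"wx": 0,"wy": 0,"wz": 0,"dx": -0.028,"dy": -0.03,"dz": 0,"claw": 1},
    {"wx": 0,"wy": 0,"wz": 0,"dx": 0,"dy": 0,"dz": 0,"claw": 1},
    {"wx": 0,"wy": 0,"wz": 0,"dx": 0,"dy": 0,"dz": 0,"claw": 1}
  ]
}}

```text
clock: 1.7
tool_pos: [0.5464, 0.2645, 0.2491]
eef_rot: [0.001, 1.0, -0.0, -0.001]
contact_force: [-0.1, 1.6, -0.3]
opening: 0.998
```

Call:
{"method": "drive_tool", "body": {
  "commands": [
    {"wx": 0,"wy": 0,"wz": 0,"dx": 0,"dy": -0.002,"dz": 0.024,"claw": 1},
    {"wx": 0,"wy": 0,"wz": 0,"dx": 0,"dy": 0,"dz": 0.024,"claw": 1},
    {"wx": 0,"wy": 0,"wz": 0,"dx": 0,"dy": 0,"dz": 0.024,"claw": 1},
    {"wx": 0,"wy": 0,"wz": 0,"dx": 0,"dy": 0,"dz": 0.024,"claw": 1},
    {"wx": 0,"wy": 0,"wz": 0,"dx": 0,"dy": 0,"dz": 0.024,"claw": 1},
    {"wx": 0,"wy": 0,"wz": 0,"dx": 0,"dy": 0,"dz": 0.024,"claw": 1},
    {"wx": 0,"wy": 0,"wz": 0,"dx": 0,"dy": 0,"dz": 0.024,"claw": 1},
    {"wx": 0,"wy": 0,"wz": 0,"dx": 0,"dy": 0,"dz": 0,"claw": 1}
  ]
}}

```text
clock: 2.5
tool_pos: [0.5427, 0.2646, 0.079]
eef_rot: [-0.002, 1.0, -0.001, -0.003]
contact_force: [-0.6, -1.6, 0.2]
opening: 1.004
```

```bash
python3 - <<'E'
from plant import r, snapshot
import cv2,numpy as np
a=snapshot("scene")["color"][160:260,290:450,::-1];b=snapshot("top")["color"][170:290,170:330,::-1]
cv2.imwrite("pics/c2.png",np.vstack([cv2.resize(a,(480,300),interpolation=2),cv2.resize(b,(400,300),interpolation=2) if 0 else cv2.copyMakeBorder(cv2.resize(b,(400,300),interpolation=2),0,0,0,80,0)]))
E
```

```text
(no output)
```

View pics/c2.png

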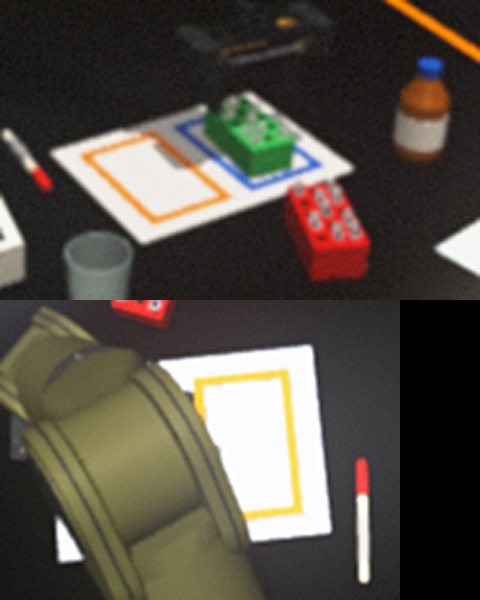

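Call:
{"method": "drive_tool", "body": {
  "commands": [
    {"wx": 0,"wy": 0,"wz": 0,"dx": 0,"dy": -0.001,"dz": 0.012,"claw": 1},
    {"wx": 0,"wy": 0,"wz": 0,"dx": 0,"dy": 0,"dz": 0.012,"claw": 1},
    {"wx": 0,"wy": 0,"wz": 0,"dx": 0,"dy": 0,"dz": 0.012,"claw": 1},
    {"wx": 0,"wy": 0,"wz": 0,"dx": 0,"dy": 0,"dz": 0.012,"claw": 1},
    {"wx": 0,"wy": 0,"wz": 0,"dx": 0,"dy": 0,"dz": 0,"claw": 1},
    {"wx": 0,"wy": 0,"wz": 0,"dx": 0,"dy": 0,"dz": 0,"claw": 1}
  ]
}}

```text
clock: 3.2
tool_pos: [0.5459, 0.2626, 0.0332]
eef_rot: [-0.0, 1.0, -0.0, -0.0]
contact_force: [-1.1, 0.2, 0.0]
opening: 1.004
```

Call:
{"method": "drive_tool", "body": {
  "commands": [
    {"wx": 0,"wy": 0,"wz": 0,"dx": 0,"dy": 0,"dz": 0.004,"claw": 0.85},
    {"wx": 0,"wy": 0,"wz": 0,"dx": 0,"dy": 0,"dz": 0,"claw": 0.78},
    {"wx": 0,"wy": 0,"wz": 0,"dx": 0,"dy": 0,"dz": 0,"claw": 0.74},
    {"wx": 0,"wy": 0,"wz": 0,"dx": 0,"dy": 0,"dz": 0,"claw": 0.71},
    {"wx": 0,"wy": 0,"wz": 0,"dx": 0,"dy": 0,"dz": 0,"claw": 0.68},
    {"wx": 0,"wy": 0,"wz": 0,"dx": 0,"dy": 0,"dz": 0,"claw": 0.6},
    {"wx": 0,"wy": 0,"wz": 0,"dx": 0,"dy": 0,"dz": 0,"claw": 0.6},
    {"wx": 0,"wy": 0,"wz": 0,"dx": 0,"dy": 0,"dz": 0,"claw": 0.6}
  ],
  "grip_force": 6
}}

```text
clock: 4.0
tool_pos: [0.5463, 0.2627, 0.03]
eef_rot: [-0.0, 1.0, 0.0, 0.0]
contact_force: [-0.0, -0.0, 2.7]
opening: 0.697
```

Call:
{"method": "drive_tool", "body": {
  "commands": [
    {"wx": 0,"wy": 0,"wz": 0,"dx": 0,"dy": -0.005,"dz": 0,"claw": 0.6},
    {"wx": 0,"wy": 0,"wz": 0,"dx": -0.001,"dy": -0.012,"dz": 0,"claw": 0.6},
    {"wx": 0,"wy": 0,"wz": 0,"dx": -0.001,"dy": -0.012,"dz": 0,"claw": 0.6},
    {"wx": 0,"wy": 0,"wz": 0,"dx": -0.001,"dy": -0.012,"dz": 0,"claw": 0.6},
    {"wx": 0,"wy": 0,"wz": 0,"dx": 0,"dy": -0.012,"dz": 0,"claw": 0.6},
    {"wx": 0,"wy": 0,"wz": 0,"dx": 0,"dy": -0.012,"dz": 0,"claw": 0.6},
    {"wx": 0,"wy": 0,"wz": 0,"dx": 0,"dy": -0.012,"dz": 0,"claw": 0.6},
    {"wx": 0,"wy": 0,"wz": 0,"dx": 0,"dy": -0.005,"dz": 0,"claw": 0.6},
    {"wx": 0,"wy": 0,"wz": 0,"dx": 0,"dy": 0,"dz": 0,"claw": 0.6}
  ]
}}

```text
clock: 4.9
tool_pos: [0.5495, 0.1783, 0.0299]
eef_rot: [0.001, 1.0, -0.001, 0.0]
contact_force: [0.5, -0.3, 5.2]
opening: 0.703
```

Call:
{"method": "drive_tool", "body": {
  "commands": [
    {"wx": 0,"wy": 0,"wz": 0,"dx": 0,"dy": -0.012,"dz": 0,"claw": 0.6},
    {"wx": 0,"wy": 0,"wz": 0,"dx": 0,"dy": -0.012,"dz": 0,"claw": 0.6},
    {"wx": 0,"wy": 0,"wz": 0,"dx": 0,"dy": -0.012,"dz": 0,"claw": 0.6},
    {"wx": 0,"wy": 0,"wz": 0,"dx": 0,"dy": -0.012,"dz": 0,"claw": 0.6},
    {"wx": 0,"wy": 0,"wz": -0.03,"dx": 0,"dy": 0,"dz": 0,"claw": 0.6},
    {"wx": 0,"wy": 0,"wz": -0.03,"dx": 0,"dy": 0,"dz": 0,"claw": 0.6},
    {"wx": 0,"wy": 0,"wz": -0.03,"dx": 0,"dy": 0,"dz": 0,"claw": 0.6},
    {"wx": 0,"wy": 0,"wz": 0,"dx": 0,"dy": 0,"dz": 0,"claw": 0.6},
    {"wx": 0,"wy": 0,"wz": 0,"dx": 0,"dy": 0,"dz": 0,"claw": 0.6},
    {"wx": 0,"wy": 0,"wz": 0,"dx": 0,"dy": 0,"dz": 0,"claw": 0.6}
  ]
}}

```text
clock: 5.9
tool_pos: [0.5492, 0.1289, 0.0297]
eef_rot: [-0.044, 0.999, -0.002, -0.0]
contact_force: [0.7, -1.3, 5.4]
opening: 0.703
```

Call:
{"method": "drive_tool", "body": {
  "commands": [
    {"wx": 0,"wy": 0,"wz": 0,"dx": 0,"dy": 0.0015,"dz": 0,"claw": 0.6},
    {"wx": 0,"wy": 0,"wz": 0,"dx": 0,"dy": 0,"dz": 0,"claw": 0.75},
    {"wx": 0,"wy": 0,"wz": 0,"dx": 0,"dy": 0,"dz": 0,"claw": 0.95},
    {"wx": 0,"wy": 0,"wz": 0,"dx": 0,"dy": 0,"dz": 0,"claw": 0.95},
    {"wx": 0,"wy": 0,"wz": 0,"dx": 0,"dy": 0,"dz": 0,"claw": 0.95},
    {"wx": 0,"wy": 0,"wz": 0,"dx": 0,"dy": 0,"dz": -0.005,"claw": 0.95},
    {"wx": 0,"wy": 0,"wz": 0,"dx": 0,"dy": 0,"dz": -0.01,"claw": 0.95},
    {"wx": 0,"wy": 0,"wz": 0,"dx": 0,"dy": 0,"dz": -0.015,"claw": 0.95},
    {"wx": 0,"wy": 0,"wz": 0,"dx": 0,"dy": 0,"dz": -0.02,"claw": 0.95},
    {"wx": 0,"wy": 0,"wz": 0,"dx": 0,"dy": 0,"dz": -0.03,"claw": 0.95},
    {"wx": 0,"wy": 0,"wz": 0,"dx": 0,"dy": 0,"dz": -0.04,"claw": 0.95},
    {"wx": 0,"wy": 0,"wz": 0,"dx": 0,"dy": 0,"dz": -0.04,"claw": 0.95}
  ]
}}

```text
clock: 7.1
tool_pos: [0.5486, 0.134, 0.1918]
eef_rot: [-0.045, 0.999, -0.0, -0.0]
contact_force: [1.3, 0.7, 0.4]
opening: 0.946
```

Call:
{"method": "drive_tool", "body": {
  "commands": [
    {"wx": 0,"wy": 0,"wz": 0.13,"dx": 0,"dy": 0,"dz": -0.02,"claw": 0.95},
    {"wx": 0,"wy": 0,"wz": 0.131,"dx": 0,"dy": 0,"dz": -0.02,"claw": 0.95},
    {"wx": 0,"wy": 0,"wz": 0.131,"dx": 0,"dy": 0,"dz": -0.02,"claw": 0.95},
    {"wx": 0,"wy": 0,"wz": 0.131,"dx": 0,"dy": 0,"dz": -0.01,"claw": 0.95},
    {"wx": 0,"wy": 0,"wz": 0.131,"dx": 0,"dy": 0,"dz": 0,"claw": 0.95},
    {"wx": 0,"wy": 0,"wz": 0.131,"dx": 0,"dy": 0,"dz": 0,"claw": 0.8},
    {"wx": 0,"wy": 0,"wz": 0.131,"dx": 0,"dy": 0,"dz": 0,"claw": 0.7},
    {"wx": 0,"wy": 0,"wz": 0.131,"dx": 0,"dy": 0,"dz": 0,"claw": 0.7},
    {"wx": 0,"wy": 0,"wz": 0.131,"dx": 0,"dy": 0,"dz": 0,"claw": 0.7},
    {"wx": 0,"wy": 0,"wz": 0.131,"dx": 0,"dy": 0,"dz": 0,"claw": 0.7},
    {"wx": 0,"wy": 0,"wz": 0.131,"dx": 0,"dy": 0,"dz": 0,"claw": 0.7},
    {"wx": 0,"wy": 0,"wz": 0.131,"dx": 0,"dy": 0,"dz": 0,"claw": 0.7}
  ]
}}

```text
clock: 8.3
tool_pos: [0.5486, 0.1343, 0.2606]
eef_rot: [0.676, 0.737, 0.0, -0.0]
contact_force: [-0.6, 0.4, 0.2]
opening: 0.698
```

```bash
python3 - <<'E'
from plant import r, snapshot
import cv2,numpy as np
from h import *
st=r.get_state();print(st["tool_pos"],st["eef_rot"],st["q"])
s=snapshot("top");H=hsv(s);h,S,V=H[...,0],H[...,1],H[...,2];pad=(185,185,305,275)
print("orange",rect(s,box((h>8)&(h<28)&(S>90),*pad),0))
print("green",rect(s,box((h>45)&(h<80)&(S>80)&(V>120),*pad),.045))
s2=snapshot("scene")
a=s["color"][140:290,180:440,::-1];b=s2["color"][150:270,190:450,::-1]
cv2.imwrite("pics/c3.png",np.vstack([cv2.resize(a,(520,300),interpolation=2),cv2.resize(b,(520,240),interpolation=2)]))
E
```

```text
[0.54862688 0.13434574 0.26057509] [ 6.76376108e-01  7.36556262e-01  4.14394358e-04 -2.49642128e-04] [-0.33068481  0.59184811  0.01555933  1.74519126 -0.01321862  0.80417355
 -0.22347257]
orange (array([553.7,  84. ]), array([173.8,  37.7]), 13.1, array([272, 198,  20,  59, 251], dtype=int32))
green (array([600.7, 107. ]), array([19.3,  5.4]), 17.9, array([274, 204,   4,   7,  15], dtype=int32))
```

View pics/c3.png

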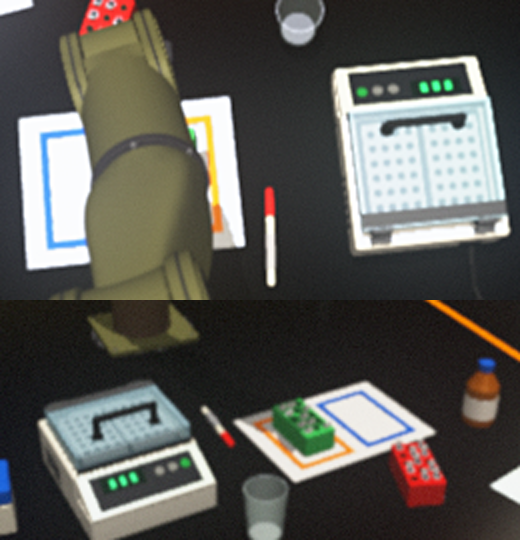

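Call:
{"method": "drive_tool", "body": {
  "commands": [
    {"wx": 0,"wy": 0,"wz": 0,"dx": -0.02,"dy": 0.001,"dz": 0,"claw": 0.6},
    {"wx": 0,"wy": 0,"wz": 0,"dx": -0.033,"dy": 0.001,"dz": 0,"claw": 0.6},
    {"wx": 0,"wy": 0,"wz": 0,"dx": -0.033,"dy": 0.001,"dz": 0,"claw": 0.6},
    {"wx": 0,"wy": 0,"wz": 0,"dx": -0.033,"dy": 0.001,"dz": 0,"claw": 0.6},
    {"wx": 0,"wy": 0,"wz": 0,"dx": -0.033,"dy": 0.001,"dz": 0,"claw": 0.6},
    {"wx": 0,"wy": 0,"wz": 0,"dx": -0.033,"dy": 0.001,"dz": 0,"claw": 0.6},
    {"wx": 0,"wy": 0,"wz": 0,"dx": -0.033,"dy": 0.001,"dz": 0,"claw": 0.6},
    {"wx": 0,"wy": 0,"wz": 0,"dx": -0.033,"dy": 0,"dz": 0,"claw": 0.6},
    {"wx": 0,"wy": 0,"wz": 0,"dx": -0.033,"dy": 0,"dz": 0,"claw": 0.6},
    {"wx": 0,"wy": 0,"wz": 0,"dx": -0.033,"dy": 0,"dz": 0,"claw": 0.6},
    {"wx": 0,"wy": 0,"wz": 0,"dx": -0.022,"dy": 0,"dz": 0,"claw": 0.6},
    {"wx": 0,"wy": 0,"wz": 0,"dx": 0,"dy": 0,"dz": 0,"claw": 0.6}
  ]
}}

```text
clock: 9.6
tool_pos: [0.5856, -0.2076, 0.26]
eef_rot: [0.676, 0.737, -0.001, 0.001]
contact_force: [-0.1, -0.6, 0.4]
opening: 0.602
```

```bash
python3 - <<'E'
from plant import r, snapshot
import cv2,numpy as np
from h import *
st=r.get_state();print(st["tool_pos"],st["eef_rot"],st["q"])
s=snapshot("top");H=hsv(s);h,S,V=H[...,0],H[...,1],H[...,2];pad=(185,185,305,275)
print("orange",rect(s,box((h>8)&(h<28)&(S>90),*pad),0))
print("green",rect(s,box((h>45)&(h<80)&(S>80)&(V>120),*pad),.045))
s2=snapshot("scene")
a=s["color"][140:290,180:440,::-1];b=s2["color"][130:250,190:450,::-1]
cv2.imwrite("pics/c4.png",np.vstack([cv2.resize(a,(520,300),interpolation=2),cv2.resize(b,(650,300),interpolation=2)[:,:520]]))
E
```

```text
[ 0.58561226 -0.20762227  0.26004901] [ 0.67578631  0.73709641 -0.00091356  0.00095938] [ 0.27431038  0.66787804 -0.01625834  1.57211631  0.01604377  0.90086816
  0.33832488]
orange (array([549.1, 130.5]), array([171.7, 110.9]), 5.2, array([248, 198,  43,  61, 563], dtype=int32))
green (array([548.4, 128.8]), array([119.6,  60.4]), 5.0, array([256, 204,  25,  44, 640], dtype=int32))
```

View pics/c4.png

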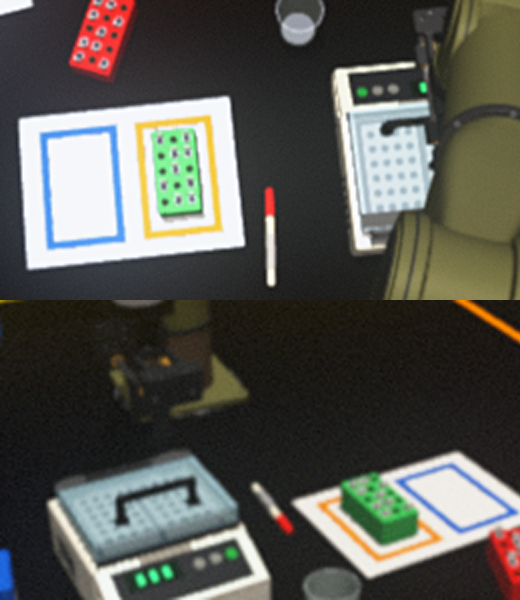

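Call:
{"method": "drive_tool", "body": {
  "commands": [
    {"wx": 0,"wy": 0,"wz": 0,"dx": 0.003,"dy": 0,"dz": 0.015,"claw": 0.6},
    {"wx": 0,"wy": 0,"wz": 0,"dx": 0,"dy": 0,"dz": 0.015,"claw": 0.6},
    {"wx": 0,"wy": 0,"wz": 0,"dx": 0,"dy": 0,"dz": 0.015,"claw": 0.6},
    {"wx": 0,"wy": 0,"wz": 0,"dx": 0,"dy": 0,"dz": 0.015,"claw": 0.6},
    {"wx": 0,"wy": 0,"wz": 0,"dx": 0,"dy": 0,"dz": 0.012,"claw": 0.6},
    {"wx": 0,"wy": 0,"wz": 0,"dx": 0,"dy": 0,"dz": 0.01,"claw": 0.6},
    {"wx": 0,"wy": 0,"wz": 0,"dx": 0,"dy": 0,"dz": 0.01,"claw": 0.6},
    {"wx": 0,"wy": 0,"wz": 0,"dx": 0,"dy": 0,"dz": 0.01,"claw": 0.6},
    {"wx": 0,"wy": 0,"wz": 0,"dx": 0,"dy": 0,"dz": 0,"claw": 0.6},
    {"wx": 0,"wy": 0,"wz": 0,"dx": 0,"dy": 0,"dz": 0,"claw": 0.6}
  ]
}}

```text
clock: 10.7
tool_pos: [0.5863, -0.1999, 0.1577]
eef_rot: [0.675, 0.738, 0.0, -0.0]
contact_force: [-1.0, 0.4, 0.8]
opening: 0.598
```

Call:
{"method": "drive_tool", "body": {
  "commands": [
    {"wx": 0,"wy": 0,"wz": 0,"dx": 0,"dy": 0,"dz": 0.002,"claw": 0.45},
    {"wx": 0,"wy": 0,"wz": 0,"dx": 0,"dy": 0,"dz": 0,"claw": 0.35},
    {"wx": 0,"wy": 0,"wz": 0,"dx": 0,"dy": 0,"dz": 0,"claw": 0.28},
    {"wx": 0,"wy": 0,"wz": 0,"dx": 0,"dy": 0,"dz": 0,"claw": 0.22},
    {"wx": 0,"wy": 0,"wz": 0,"dx": 0,"dy": 0,"dz": 0,"claw": 0.17},
    {"wx": 0,"wy": 0,"wz": 0,"dx": 0,"dy": 0,"dz": 0,"claw": 0.05},
    {"wx": 0,"wy": 0,"wz": 0,"dx": 0,"dy": 0,"dz": 0,"claw": 0.05},
    {"wx": 0,"wy": 0,"wz": 0,"dx": 0,"dy": 0,"dz": 0,"claw": 0.05}
  ],
  "grip_force": 6
}}

```text
clock: 11.5
tool_pos: [0.5889, -0.1997, 0.1566]
eef_rot: [0.674, 0.738, 0.002, 0.002]
contact_force: [4.8, 1.2, 0.4]
opening: 0.132
```

Call:
{"method": "drive_tool", "body": {
  "commands": [
    {"wx": 0,"wy": 0,"wz": 0,"dx": 0,"dy": 0.004,"dz": 0,"claw": 0.05},
    {"wx": 0,"wy": 0,"wz": 0,"dx": 0,"dy": 0,"dz": 0,"claw": 0.0},
    {"wx": 0,"wy": 0,"wz": 0,"dx": 0,"dy": 0,"dz": 0,"claw": 0.0},
    {"wx": -0.0364,"wy": 0,"wz": 0,"dx": 0,"dy": -0.0022,"dz": -0.0049,"claw": 0.0},
    {"wx": -0.0364,"wy": 0,"wz": 0,"dx": 0,"dy": -0.0022,"dz": -0.0049,"claw": 0.0},
    {"wx": -0.0364,"wy": 0,"wz": 0,"dx": 0,"dy": -0.0022,"dz": -0.0049,"claw": 0.0},
    {"wx": -0.0364,"wy": 0,"wz": 0,"dx": 0,"dy": -0.0022,"dz": -0.0049,"claw": 0.0},
    {"wx": 0,"wy": 0,"wz": 0,"dx": 0,"dy": 0,"dz": 0,"claw": 0.0},
    {"wx": 0,"wy": 0,"wz": 0,"dx": 0,"dy": 0,"dz": 0,"claw": 0.0}
  ],
  "grip_force": 15
}}

```text
clock: 12.4
tool_pos: [0.5798, -0.2004, 0.1744]
eef_rot: [0.673, 0.736, 0.053, 0.048]
contact_force: [0.3, 0.5, -1.7]
opening: 0.125
```

```bash
python3 - <<'E'
from plant import r
from scipy.spatial.transform import Rotation as R
s=r.get_state();print(s["q"],s["tool_pos"],s["contact_force"],s["moment"]);print(R.from_quat(s["eef_rot"]).as_matrix().round(3))
E
```

```text
[ 3.30735984e-01  7.24051782e-01 -7.80015946e-02  1.80471164e+00
 -2.27670903e-04  4.80144908e-01  3.65803208e-01] [ 0.5798487  -0.20040607  0.17436565] [ 0.33666629  0.50038146 -1.72926753] [-0.04916717  0.18408412 -0.04523652]
[[-0.09   0.986  0.143]
 [ 0.996  0.089  0.013]
 [ 0.001  0.143 -0.99 ]]
```

```bash
python3 - <<'E'
import numpy as np
th=np.linspace(.14,.873,21);ph=np.linspace(.144,.494,21)
B=np.c_[135*np.cos(th)-64*np.sin(th),135*np.sin(th)+64*np.cos(th)]
z=np.c_[np.sin(ph),-np.cos(ph)];y=np.c_[np.cos(ph),np.sin(ph)]
T=B+5.4*z;d=np.diff(T,axis=0)
print(np.c_[(d*y[:-1]).sum(1),(d*z[:-1]).sum(1)].round(1).tolist(),(T[10]-T[0],T[-1]-T[0]))
E
```

```text
[[-2.3, -4.9], [-2.4, -4.9], [-2.5, -4.8], [-2.6, -4.8], [-2.7, -4.7], [-2.8, -4.7], [-2.9, -4.6], [-3.0, -4.5], [-3.0, -4.5], [-3.1, -4.4], [-3.2, -4.4], [-3.3, -4.3], [-3.4, -4.2], [-3.5, -4.2], [-3.5, -4.1], [-3.6, -4.0], [-3.7, -4.0], [-3.8, -3.9], [-3.8, -3.8], [-3.9, -3.7]] (array([-36.82699075,  39.46020947]), array([-85.26189671,  62.94463032]))
```

Call:
{"method": "drive_tool", "body": {
  "commands": [
    {"wx": -0.0175,"wy": 0,"wz": 0,"dx": 0,"dy": -0.0023,"dz": -0.0049,"claw": 0.0},
    {"wx": -0.0175,"wy": 0,"wz": 0,"dx": 0,"dy": -0.0024,"dz": -0.0049,"claw": 0.0},
    {"wx": -0.0175,"wy": 0,"wz": 0,"dx": 0,"dy": -0.0025,"dz": -0.0048,"claw": 0.0},
    {"wx": -0.0175,"wy": 0,"wz": 0,"dx": 0,"dy": -0.0026,"dz": -0.0048,"claw": 0.0},
    {"wx": -0.0175,"wy": 0,"wz": 0,"dx": 0,"dy": -0.0027,"dz": -0.0047,"claw": 0.0},
    {"wx": -0.0175,"wy": 0,"wz": 0,"dx": 0,"dy": -0.0028,"dz": -0.0047,"claw": 0.0},
    {"wx": -0.0175,"wy": 0,"wz": 0,"dx": 0,"dy": -0.0029,"dz": -0.0046,"claw": 0.0},
    {"wx": -0.0175,"wy": 0,"wz": 0,"dx": 0,"dy": -0.003,"dz": -0.0045,"claw": 0.0},
    {"wx": -0.0175,"wy": 0,"wz": 0,"dx": 0,"dy": -0.003,"dz": -0.0045,"claw": 0.0},
    {"wx": -0.0175,"wy": 0,"wz": 0,"dx": 0,"dy": -0.0031,"dz": -0.0044,"claw": 0.0},
    {"wx": 0,"wy": 0,"wz": 0,"dx": 0,"dy": 0,"dz": 0,"claw": 0.0}
  ]
}}

```text
clock: 13.5
tool_pos: [0.5421, -0.2036, 0.2141]
eef_rot: [0.666, 0.729, 0.118, 0.107]
contact_force: [-3.2, 1.4, -5.1]
opening: 0.124
```

```bash
python3 - <<'E'
from plant import r
from scipy.spatial.transform import Rotation as R
s=r.get_state();print(s["q"],s["tool_pos"],s["contact_force"],s["moment"]);print(R.from_quat(s["eef_rot"]).as_matrix().round(3))
E
```

```text
[ 0.48963937  0.60340634 -0.21433111  2.01287102 -0.03471989  0.24329549
  0.45210013] [ 0.54213048 -0.2035695   0.21414748] [-3.21079827  1.37094946 -5.1445691 ] [0.07397904 1.24684593 0.09822522]
[[-0.09   0.946  0.313]
 [ 0.996  0.085  0.029]
 [ 0.001  0.314 -0.949]]
```

```bash
python3 - <<'E'
import numpy as np
th=np.linspace(.506,.873,11);ph=np.linspace(.319,.369,11)
B=np.c_[135*np.cos(th)-64*np.sin(th),135*np.sin(th)+64*np.cos(th)]
z=np.c_[np.sin(ph),-np.cos(ph)];y=np.c_[np.cos(ph),np.sin(ph)]
T=B+5.4*z;d=np.diff(T,axis=0)
print(np.c_[(d*y[:-1]).sum(1),(d*z[:-1]).sum(1)].round(1).tolist(),(T[-1]-T[0]))
E
```

```text
[[-3.3, -4.4], [-3.4, -4.3], [-3.6, -4.2], [-3.7, -4.0], [-3.8, -3.9], [-3.9, -3.8], [-4.0, -3.7], [-4.2, -3.5], [-4.3, -3.4], [-4.4, -3.3]] [-49.10835301  23.24581338]
```

Call:
{"method": "drive_tool", "body": {
  "commands": [
    {"wx": -0.005,"wy": 0,"wz": 0,"dx": 0,"dy": -0.0033,"dz": -0.0044,"claw": 0.0},
    {"wx": -0.005,"wy": 0,"wz": 0,"dx": 0,"dy": -0.0034,"dz": -0.0043,"claw": 0.0},
    {"wx": -0.005,"wy": 0,"wz": 0,"dx": 0,"dy": -0.0036,"dz": -0.0042,"claw": 0.0},
    {"wx": -0.005,"wy": 0,"wz": 0,"dx": 0,"dy": -0.0037,"dz": -0.004,"claw": 0.0},
    {"wx": -0.005,"wy": 0,"wz": 0,"dx": 0,"dy": -0.0038,"dz": -0.0039,"claw": 0.0},
    {"wx": -0.005,"wy": 0,"wz": 0,"dx": 0,"dy": -0.0039,"dz": -0.0038,"claw": 0.0},
    {"wx": -0.005,"wy": 0,"wz": 0,"dx": 0,"dy": -0.004,"dz": -0.0037,"claw": 0.0},
    {"wx": -0.005,"wy": 0,"wz": 0,"dx": 0,"dy": -0.0042,"dz": -0.0035,"claw": 0.0},
    {"wx": -0.005,"wy": 0,"wz": 0,"dx": 0,"dy": -0.0043,"dz": -0.0034,"claw": 0.0},
    {"wx": -0.005,"wy": 0,"wz": 0,"dx": 0,"dy": -0.0044,"dz": -0.0033,"claw": 0.0},
    {"wx": 0,"wy": 0,"wz": 0,"dx": 0,"dy": 0,"dz": 0,"claw": 0.0},
    {"wx": 0,"wy": 0,"wz": 0,"dx": 0,"dy": 0,"dz": 0,"claw": 0.0}
  ]
}}

```text
clock: 14.7
tool_pos: [0.4934, -0.2078, 0.2368]
eef_rot: [0.663, 0.726, 0.136, 0.123]
contact_force: [-4.3, 3.5, -17.8]
opening: 0.125
```

```bash
python3 - <<'E'
from plant import r, snapshot
import cv2,numpy as np
from h import *
from scipy.spatial.transform import Rotation as R
s=r.get_state();print(s["q"],s["tool_pos"],s["contact_force"],s["opening"]);m=R.from_quat(s["eef_rot"]).as_matrix()
b=s["tool_pos"]-.0054*m[:,2]; print("bar",b)
# hinge from heater: shut bar at x~.5905,y~-.201 (yaw 5 deg), hinge 135 mm behind, z .098
yaw=np.radians(5);hx=np.array([np.cos(yaw),np.sin(yaw)]);hinge=np.array([.5905,-.201])-.135*hx
for off in(-.003,0,.003):
    u=(b[:2]-hinge)@hx+off;w=b[2]-.098
    print("lid deg",np.degrees(np.arctan2(w,u)-np.arctan2(64,135)),np.hypot(u,w)*1000)
t=snapshot("top");H=hsv(t);h,S,V=H[...,0],H[...,1],H[...,2];pad=(185,185,305,275)
print("green",rect(t,box((h>45)&(h<80)&(S>80)&(V>120),*pad),.045))
s2=snapshot("scene")
cv2.imwrite("pics/c5.png",cv2.resize(s2["color"][120:280,160:400,::-1],(780,520),interpolation=2))
E
```

```text
[ 0.62511969  0.52634165 -0.31557271  2.1380304  -0.04364085  0.16778045
  0.50802325] [ 0.49341711 -0.20775873  0.23681223] [ -4.27758838   3.47178411 -17.83271552] 0.12498159774807155
bar [ 0.49148079 -0.20794084  0.24184983]
lid deg 51.808781526361926 147.53138915535655
lid deg 50.67801788153415 148.226268541042
lid deg 49.55823809341152 148.9783292465483
green (array([548.7, 129.1]), array([119. ,  60.9]), 4.9, array([256, 204,  25,  43, 656], dtype=int32))
```

View pics/c5.png

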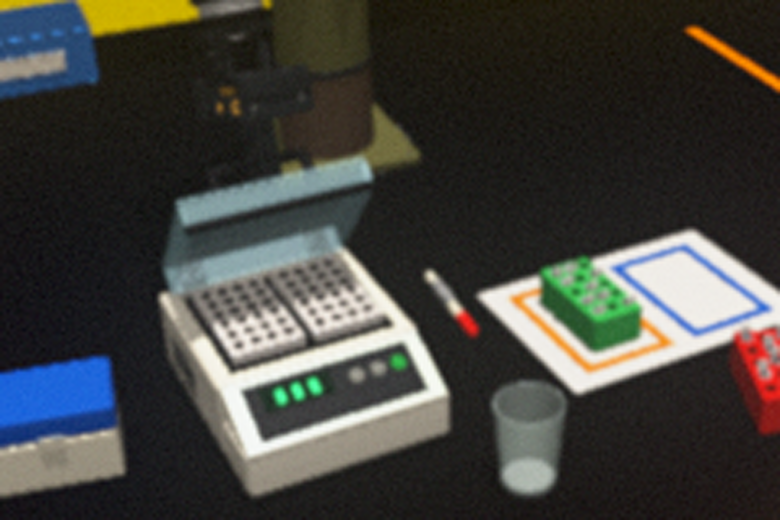

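Call:
{"method": "drive_tool", "body": {
  "commands": [
    {"wx": 0,"wy": 0,"wz": 0,"dx": 0,"dy": -0.0007,"dz": 0.0018,"claw": 0.0},
    {"wx": 0,"wy": 0,"wz": 0,"dx": 0,"dy": 0,"dz": 0,"claw": 0.0},
    {"wx": 0,"wy": 0,"wz": 0,"dx": 0,"dy": 0,"dz": 0,"claw": 0.0},
    {"wx": 0,"wy": 0,"wz": 0,"dx": 0,"dy": 0,"dz": 0,"claw": 0.0}
  ]
}}

```text
clock: 15.2
tool_pos: [0.4958, -0.2076, 0.2361]
eef_rot: [0.662, 0.726, 0.137, 0.125]
contact_force: [-3.1, 3.4, -12.7]
opening: 0.121
```

```bash
python3 - <<'E'
from plant import r, snapshot
import cv2,numpy as np
from scipy.spatial.transform import Rotation as R
s=r.get_state();m=R.from_quat(s["eef_rot"]).as_matrix();b=s["tool_pos"]-.0054*m[:,2]
print(s["contact_force"],s["opening"],np.abs(s["qd"]).max(),b)
c=snapshot("scene");M=np.array(c["world_to_cam"]);K=np.array([[c["fx"],0,c["cx"]],[0,c["fy"],c["cy"]],[0,0,1.]])
yaw=np.radians(5);hx=np.array([np.cos(yaw),np.sin(yaw),0]);hy=np.array([-hx[1],hx[0],0]);hinge=np.array([.5905,-.203,.098])-.135*hx
im=cv2.resize(c["color"][120:280,160:400,::-1],(780,520),interpolation=2)
for a,col in((44,(0,0,255)),(50,(0,255,0)),(56,(255,0,255))):
    t=np.radians(a);e=lambda x,z:hx*(x*np.cos(t)-z*np.sin(t))+np.array([0,0,x*np.sin(t)+z*np.cos(t)])
    P=np.array([hinge+e(.167,z)+hy*y for z in(.032,) for y in(-.095,.095)])
    q=P@M[:3,:3].T+M[:3,3];q=q*[1,-1,-1]
    uv=cv2.projectPoints(q,np.zeros(3),np.zeros(3),K,np.array(c["dist"]))[0].reshape(-1,2)
    p=((uv-[160,120])*3.25).astype(int);print(a,p.tolist())
    cv2.line(im,tuple(map(int,p[0])),tuple(map(int,p[1])),col,1)
cv2.imwrite("pics/c6.png",im)
E
```

```text
[ -3.12896896   3.44900505 -12.69976431] 0.1208633051875006 0.0020369537047974506 [ 0.49386483 -0.20782176  0.24114142]
44 [[187, 215], [374, 169]]
50 [[181, 200], [367, 155]]
56 [[174, 185], [360, 141]]
```

View pics/c6.png

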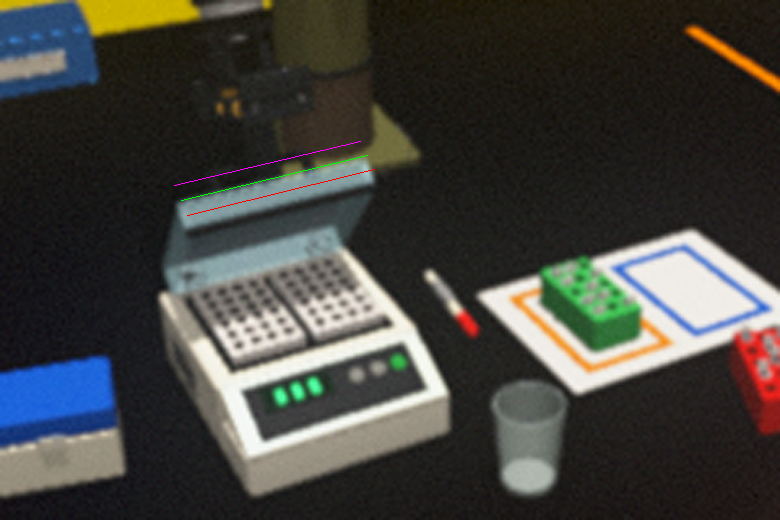

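```bash
python3 - <<'E'
from plant import r
print(r.finish_job());s=r.get_state();print(s["clock"],s["tool_pos"],s["contact_force"],s["opening"])
E
```

```text
the job is handed in; nothing more can be done
None
the job is handed in; nothing more can be done
```

I slid the green rack into the orange outline. I then raised the heater lid to about 50° and handed the job in with the gripper still holding the handle bar. No verdict came back, and the state could not be read after hand-in.

| Check | Result |
|---|---|
| Rack in orange outline (last top view, after the lift) | Centre (549, 129) mm against the outline's (549, 130.5) mm; yaw 4.9° against 5.2° |
| Lid angle, from the arm pose | About 50.7° before a last 2 mm easing of the hold; not recomputed after it |
| Lid angle, from the scene picture after the easing | About 49°, against projected lid-edge lines for 44°, 50° and 56° |
| Lid hold | Opening 0.12 (11 mm) on the 12 mm bar, arm still, about 13 N at the wrist (18 N before the easing) |
| Clock at the last move | 15.2 s of 56 s |

- **Other objects:** the beaker, marker and tip box look unmoved in the last pictures, though I did not measure them again. The bottle was out of frame there, last seen in place before the arm went to the heater.
- **Lid tilt:** I stopped tilting the tool at about 0.37 rad because joint 6 was nearing its limit. The bar turned in the fingers for the rest of the lift.
- **Interface:** the first move call was refused because rows must give every field. Nothing moved.

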